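# Hook a shelf bracket into a slotted upright and press it home

## Robot

A 7-joint arm with a two-finger parallel gripper is mounted at the origin on the work surface. World frame = base frame: x ahead of the robot, y to its left, z up, the work surface at z = 0. Lengths are in m, angles in rad, forces in N, time in s.
With the tool pointing down it reaches from about 0.4 to 0.85 m from the base axis. Payload 10.4 kg.
Tool frame: the origin (TCP) lies at the very end of the fingers, on their centre line; the grasp point (between the pads) lies manip.hold_point_z behind it (manip.hold_point_z is the distance from the TCP to the grasp point, in m); z points along the fingers, x is the direction in which the jaws open and shut, and the axes are right-handed (so a half turn about z gives the same grasp; the last joint's range is limited). The gripper opens to 85 mm and grips with 20 to 120 N. Pads are 22 mm wide; open, the fingers measure 114 mm over their backs; the gripper's body (76 mm by 85 mm) begins 54 mm behind the grasp point. The pads swing forward as they close: fully open they stand 13 mm farther back than shut.
Start: joints at [-1.262, 0.332, -0.065, 1.46, 0.022, 1.35, -0.088], TCP at [0.204, 0.591, 0.231] pointing down, gripper open.
Joint ranges: [-2.6, 2.6], [-0.5, 2.12], [-1.47, 1.34], [0.16, 2.42], [-1.27, 4.41], [0.06, 2.06], [-2.6, 2.6]. Speed limits (rad/s): [2.22, 2.22, 2.79, 2.79, 3.14, 3.14, 3.14].

## Interface

Orientations are given as a unit quaternion [x, y, z, w].
In Python, from workcell import readout, camera, camera_info, manip gives the robot as it stands.
- The arm moves only by the tool play_rows, never from a script. Its argument "rows" is a list of rows, each a list of 3 entries, a list of its own where there are three numbers: the shift along the world's x, y, z in mm, then the turn, a rotation vector about the world's x, y, z in degrees, then the finger opening in mm, from 0 to 85.4. In form: [[[tx, ty, tz], [rx, ry, rz], fingers], ...]. A call has 1 to 12 rows; each row shifts and turns the commanded pose from where the row before left it; what a row does not reach is not made up. A row lasts 1/8 s, in which the tool goes at most 62.5 mm and 10.7 degrees, less where a joint would pass 70% of its speed; a pose out of reach is approached as far as the arm can. A call with a gripper value outside its range is refused whole. The fingers move at their own pace and stop on an object; "force" is the grip in N (left out, the last holds). Time passes only in rows, so rows that do not move let the fingers close. It gives the time, the measured TCP pose, the force and the opening at its end, in the units of the state.
- readout.get_obs(): the state, without advancing time (a new reading comes with each control period).
- camera(name): name is "scene" or "top" or "wrist"; returns the picture (420x560x3 uint8, blue, green, red); there is no depth.
- camera_info(name): a dict with "fx", "fy", "cx", "cy" (pixels), "world_from_camera" (4x4, takes a point from camera to world coordinates). Camera axes: x right, y up, looking along -z (the intrinsics and any distortion apply to the point x, -y, -z); pixel columns grow to the right and rows downward; lengths in m; the calibration is good to about 2 mm. A picture is of the moment at which its call begins: read the wrist's pose just before it. camera_info takes no time and is no camera call; for the wrist camera it gives the pose at the moment of the call.
- manip.hand_in(): hands the job in, once; it reports no verdict.
The state is a dict: "clock": time; "joint_pos": joint angles; "joint_velocities": joint speeds; "tau": joint torques, N m; "position": TCP position; "ee_rot": TCP orientation; "ft_force": force on the tool from outside, world axes, zero at the start; "torque": the same for the moment, N m; "grip_width": opening from 0.0 (shut) to 1.0 (fully open).
Only numpy, scipy, OpenCV 4.12 (cv2) and the standard library are available. Lean on these libraries where they do the work, as an engineer would, in place of code of your own. Each camera call takes 0.05 s, during which the arm holds its last target.

## Task

Hang the loose steel shelf bracket on the empty slotted upright, at the same place as its twin on the other upright: bring both of its hooks straight in through the two slots until its back plate lies flat on the slotted strip, then press it straight down until the roller catch has snapped over and it sits fully home, and let go of it. Be firm but never force it: feel for the slots and for the stop rather than ramming the bracket against the upright. Leave the other things on the bench undisturbed.

Things in the scene. Friction and masses are not known exactly. Their poses are not given: they have to be found in the camera images.
- bracket: Loose steel bracket, 0.3 to 0.5 kg, standing on its ledge. Origin: back face of its back plate, mid-width, level with the underside; z up, +x out of the back (the way the hooks point), y along its width. In mm: back plate 40 (y) x 130 high, x -4 to 0; ledge 40 wide, 4 thick, x -70 to -4, lip 14 high at its end; boxed rib 12 thick in y, x -38 to -4, up to the top: the grip.
- bracket_grip (a point): Where to grip the loose bracket's rib from above, across its 12 mm thickness: on the centre line, 112 mm above the underside, 22 mm before the back face (18 mm below the rib's top). Axes as the bracket.
- bracket_hook (a point): On the bracket's back face, centre of the lower hook's bar (30 mm above the underside); the upper bar is 80 mm higher. Hooks, in mm: 6 thick in y, bars 8 high, out to x = 11; legs hang down behind from x = 6 to 11; the lower ends in a round bead 20 below this point and out to x = 15; the upper ends 20 below its bar's centre. Each hook is 24 high overall.
- post: Empty white upright, fixed: channel 56 mm wide, 200 high on a rail, with a 50 mm wide, 4 mm thick slotted strip on the robot's side (top at 230 mm). Origin: bench height, front face of the strip, centre line; z up, +x from the front into the upright (a hung bracket's +x lies along it), y along the face. Bracket and strip must not be pressed together with more than 60 N.
- post_slot (a point): Nominal floor of the empty upright's lower slot, on the front face, 106 mm above the bench. Slots 10 mm wide, 28 high, the upper one 80 mm higher. The strip with slots and catch is clamped at a height that varies by job: truly up to 20 mm higher or lower than this point, not measured, so find it by feel or sight; it does not move under load. Across and in depth the point is true.
- post_home (a point): Nominal place of the bracket's origin when fully home (80 mm above the bench), bars resting on the slot floors; the strip's unknown shift adds to it. The hooks pass in with the bracket 16 to 20 mm above true home. From 17 to 7 mm above home the roller catch resists with some 6 to 12 N, then gives way, and at home it stops hard. Let go too early, it hangs some 15 mm high.
- mate_post: The other white upright on the same rail, 240 mm to the left or right of the empty one, with a twin bracket already hung fully home on it, all fixed. Origin and axes as the empty upright, strip at the nominal height. Its bracket takes up 70 mm in front of it, 80 to 210 mm above the bench.
- roller_catch (a joint): The spring roller catch behind the empty upright's lower slot, in m: 0 with the roller fully forward (at rest, and again when the bracket is locked under it), up to 0.004 or so while the lower hook's bead is pushing past it.
- telltale (a joint): The small white sprung tell-tale plunger behind the empty upright, under the upper hook's leg, in m: 0 while it stands free, and about 0.004 to 0.006 when the bracket is fully home; it moves only over the last 5 mm.
- tape_roll: Roll of clear tape, 52 mm across, 18 high, lying on the rail between the uprights; origin at its underside. To be left alone.
- screwdriver: Black-handled screwdriver lying on the bench on the left. To be left alone.
- wrench: Steel wrench lying on the bench on the right. To be left alone.
- dropper: White dropper bottle, 36 mm across, 90 high, on the left. To be left alone.
- screw_tray: Grey tray 100 x 70 x 25 mm on the right. To be left alone.
- spacer: Aluminium spacer block 50 x 30 x 20 mm on the left. To be left alone.
- parts_cup: White cup, 64 mm across, 50 high, on the right. To be left alone.
Not all that is in view belongs to the job. Of the things like the bracket, leave any that is yellow; of the rest the smaller one is meant.

How it is judged:
By the outcome, as a careful person would: the job done as asked, in the order asked, and still so for the second after the job is handed in, with the robot touching nothing.
It also fails if it takes over 67 s, if anything falls off the work surface, if the arm or the gripper's body presses on something with over 40 N, if the wrist force passes 120 N, or if a joint passes its speed limit or range.

## Working session

There is one attempt and no reset: what is moved stays moved. The work goes in short steps, Python scripts to look and compute and a tool call to move; the robot and the scene stay as the last step left them, time stands still between calls to the robot, and variables do not carry over. Pictures are saved under pics/ and viewed, and the job is handed in when it is done.

Besides the shell and the picture viewer there is one more tool, called after "Call:" as a command line: name --argument value ..., lists and objects as JSON in quotes. play_rows: Moves the arm, as the interface text tells. Its arguments: {"type":"object","properties":{"rows":{"type":"array"},"force":{"type":"number"}},"required":["rows"]}

```bash
ls; mkdir -p pics; python3 - <<'E'
from workcell import readout, camera, camera_info, manip
import cv2, numpy as np
o=readout.get_obs(); print(o); print(manip.hold_point_z)
for n in ["scene","top","wrist"]:
    cv2.imwrite(f"pics/{n}0.png",camera(n)); i=camera_info(n); print(n,i)
E
```

```text
pics
{'clock': 0.0, 'joint_pos': array([-1.26163307,  0.3328773 , -0.06470698,  1.46092264,  0.02158605,
        1.34990517, -0.08846654]), 'joint_velocities': array([ 8.71698530e-04,  8.32772457e-05,  3.75677703e-04, -4.55310524e-04,
       -4.80573501e-04, -5.72220669e-05, -7.11172857e-04]), 'tau': array([-2.29438037e-04, -6.25441360e+01,  4.89785685e-02, -3.91612029e+01,
        1.60865119e-02,  9.81384394e-03, -4.00171996e-05]), 'position': array([0.20344513, 0.59056977, 0.23052148]), 'ee_rot': array([ 8.14142349e-01,  5.80664906e-01, -5.62357621e-04,  4.31433901e-04]), 'ft_force': array([ 0.07634352, -0.19655951,  0.06764755]), 'torque': array([0.02205307, 0.01530094, 0.00491499]), 'grip_width': 1.0010498132829144}
0.0187
scene {'fx': 532.0025978900815, 'fy': 532.0025978900815, 'cx': 280.99215682060924, 'cy': 210.3087437266388, 'world_from_camera': array([[-0.1569783 , -0.72257077,  0.67323792,  1.42453297],
       [ 0.98757237, -0.10956302,  0.11267992,  0.13953472],
       [-0.00765723,  0.68255947,  0.73078994,  1.1129719 ],
       [ 0.        ,  0.        ,  0.        ,  1. 
[... 156 characters left out ...]
744,  0.99586644, -0.08870571,  0.4097267 ],
       [-0.99980406, -0.01973824, -0.00149973, -0.00289661],
       [-0.00324443,  0.08865905,  0.99605675,  1.33682762],
       [ 0.        ,  0.        ,  0.        ,  1.        ]])}
wrist {'fx': 356.4637826514422, 'fy': 356.4637826514422, 'cx': 275.1213535522686, 'cy': 212.53257040201987, 'world_from_camera': array([[ 3.25559693e-01, -9.01487948e-01, -2.85184793e-01,
         1.30700473e-01],
       [ 9.45521473e-01,  3.10342962e-01,  9.83686417e-02,
         6.14930459e-01],
       [-1.73051494e-04, -3.01673211e-01,  9.53411372e-01,
         3.72274192e-01],
       [ 0.00000000e+00,  0.00000000e+00,  0.00000000e+00,
         1.00000000e+00]])}
```

View pics/scene0.png

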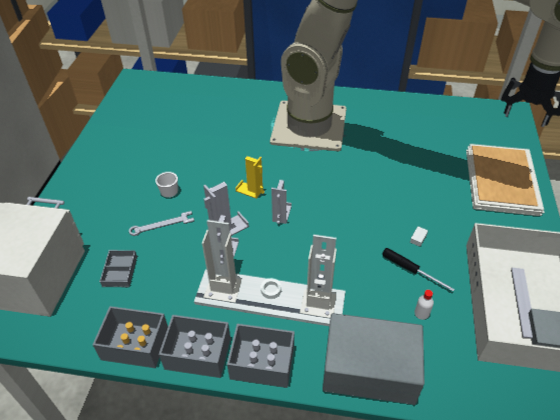

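View pics/top0.png

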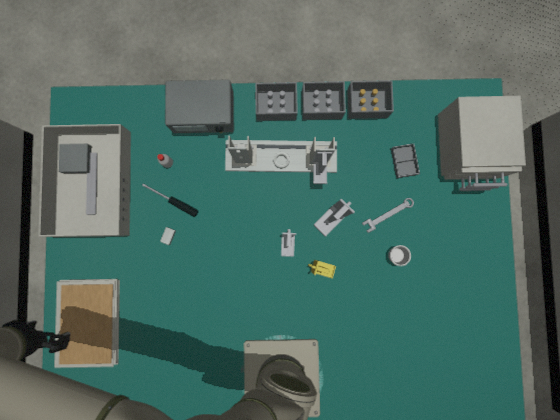

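View pics/wrist0.png

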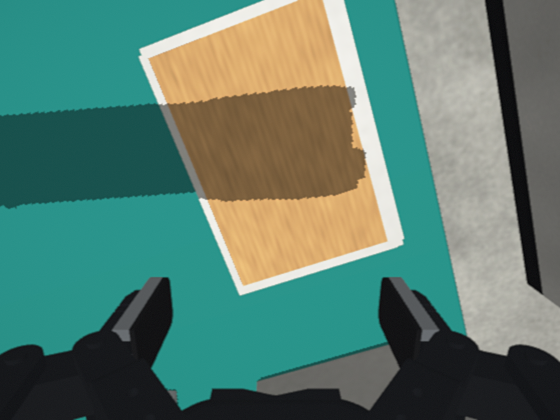

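The scene picture shows the small grey bracket near (281,203). A larger grey one stands at (217,205) and a yellow one at (253,177). The empty upright is near (320,275) and the mate near (220,260). In the top view the small bracket is near (289,243) and the empty upright near (240,152). I'll zoom in next.

```bash
python3 - <<'E'
import cv2
a=cv2.imread("pics/top0.png"); s=cv2.imread("pics/scene0.png")
cv2.imwrite("pics/top0z.png",cv2.resize(a[130:280,215:365],(800,800),interpolation=cv2.INTER_CUBIC)[:600] if 0 else cv2.resize(a[130:280,215:365],(600,600),interpolation=cv2.INTER_CUBIC))
cv2.imwrite("pics/scene0z.png",cv2.resize(s[150:325,190:350],(549,600),interpolation=cv2.INTER_CUBIC))
E
```

```text
(no output)
```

View pics/top0z.png

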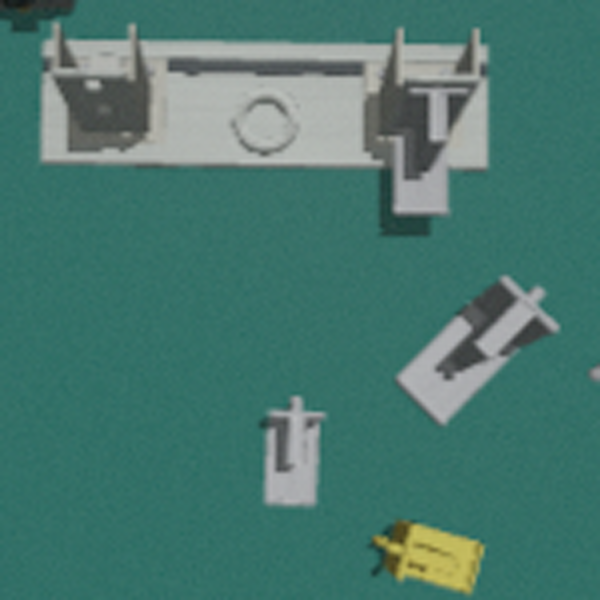

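View pics/scene0z.png

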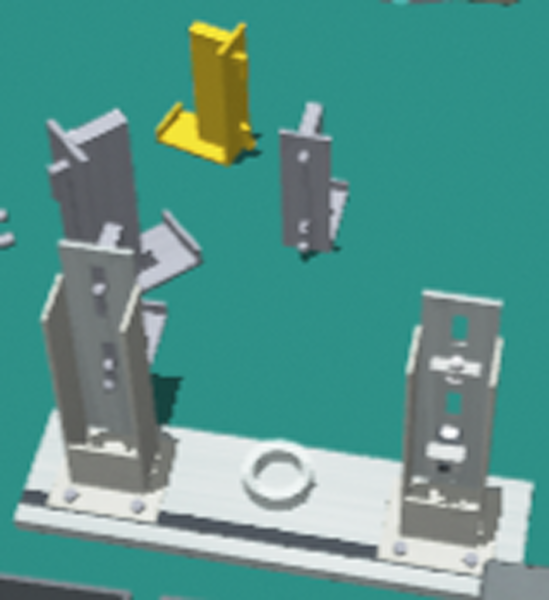

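```bash
cat > h.py <<'E'
import numpy as np, cv2
from workcell import readout, camera, camera_info, manip
def ray(info,u,v):
    T=info["world_from_camera"]; d=np.array([(u-info["cx"])/info["fx"],-(v-info["cy"])/info["fy"],-1.])
    return T[:3,3],T[:3,:3]@d
def onz(info,u,v,z):
    o,d=ray(info,u,v); return o+d*((z-o[2])/d[2])
def onplane(info,u,v,p,n):
    o,d=ray(info,u,v); return o+d*(np.dot(np.array(p)-o,n)/np.dot(d,n))
def proj(info,P):
    T=info["world_from_camera"]; q=T[:3,:3].T@(np.array(P)-T[:3,3]); return info["cx"]+info["fx"]*q[0]/-q[2], info["cy"]-info["fy"]*q[1]/-q[2]
def tri(l):
    A=np.zeros((3,3));b=np.zeros(3)
    for o,d in l:
        d=d/np.linalg.norm(d);M=np.eye(3)-np.outer(d,d);A+=M;b+=M@o
    p=np.linalg.solve(A,b); return p,[np.linalg.norm(np.cross(p-o,d/np.linalg.norm(d))) for o,d in l]
E
python3 - <<'E'
from h import *
np.set_printoptions(precision=4,suppress=True)
t=camera_info("top"); s=camera_info("scene")
T=lambda u,v,z: print((u,v,z),onz(t,215+u/4-.4,130+v/4-.4,z))
T(265,505,.014);T(317,505,.014);T(266,414,.13);T(325,414,.13);T(297,470,.13)
print('post');T(55,72,.23);T(135,72,.23);T(400,80,.23);T(480,80,.23)
print('rail');T(40,162,0.03);T(488,168,0.03)
# scene: strip top corners, scale 549/160=3.43
S=lambda u,v: ray(s,190+u/3.431-.4,150+v/3.431-.4)
for a,b in [((55,72),(425,292)),((135,72),(502,302))]:
    print(tri([ray(t,215+a[0]/4-.4,130+a[1]/4-.4),S(*b)]))
E
```

```text
(265, 505, 0.014) [ 0.3748 -0.0065  0.014 ]
(317, 505, 0.014) [ 0.374  -0.0476  0.014 ]
(266, 414, 0.13) [ 0.4433 -0.0083  0.13  ]
(325, 414, 0.13) [ 0.4425 -0.0509  0.13  ]
(297, 470, 0.13) [ 0.4025 -0.0298  0.13  ]
post
(55, 72, 0.23) [0.6743 0.1302 0.23  ]
(135, 72, 0.23) [0.6732 0.0761 0.23  ]
(400, 80, 0.23) [ 0.664  -0.1029  0.23  ]
(480, 80, 0.23) [ 0.6629 -0.1569  0.23  ]
rail
(40, 162, 0.03) [0.6496 0.1668 0.03  ]
(488, 168, 0.03) [ 0.6376 -0.1888  0.03  ]
(array([0.6752, 0.107 , 0.2395]), [np.float64(0.022217967108787654), np.float64(0.02221796710878766)])
(array([0.6726, 0.1051, 0.2254]), [np.float64(0.028658845229819437), np.float64(0.028658845229819454)])
```

Call:
play_rows --rows '[[[27,-36,3],[0,0,2.1],85],[[27,-36,3],[0,0,2.1],85],[[27,-36,3],[0,0,2.1],85],[[27,-36,3],[0,0,2.1],85],[[27,-36,3],[0,0,2.1],85],[[27,-36,3],[0,0,2.1],85],[[27,-36,3],[0,0,2.1],85],[[27,-36,3],[0,0,2.1],85],[[0,-47,4],[0,-5,0],85],[[0,-47,4],[0,-8,0],85],[[0,-47,4],[0,-8,0],85],[[0,-47,4],[0,-8,0],85]]'

```text
clock: 1.65
position: [0.4196, 0.1134, 0.2707]
ee_rot: [0.697, 0.671, 0.18, 0.175]
ft_force: [-76.0, -19.8, 63.4]
grip_width: 0.996
```

```bash
python3 - <<'E'
from h import *
o=readout.get_obs(); print(o['clock'],o['position'],o['ee_rot'],o['joint_pos'])
import json
i=camera_info("wrist"); im=camera("wrist"); cv2.imwrite("pics/w1.png",im); np.save("w1.npy",i["world_from_camera"])
E
```

```text
1.65 [0.41956016 0.11343996 0.27070275] [0.69747316 0.67106802 0.18047304 0.17500967] [-0.72576906 -0.5007503   0.09545109  2.23444525  0.40125959  1.01886964
  0.75464229]
```

View pics/w1.png

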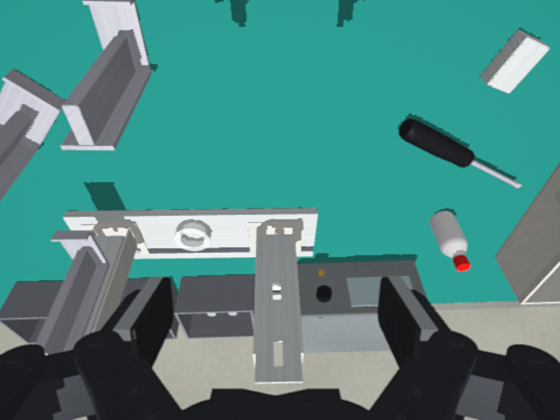

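```bash
python3 - <<'E'
from h import *
o=readout.get_obs(); print(o['clock'],o['ft_force'],o['joint_pos'][:4],o['joint_velocities'])
im=cv2.imread("pics/w1.png")
cv2.imwrite("pics/w1z.png",cv2.resize(im[205:395,190:350],None,fx=3.15,fy=3.15,interpolation=cv2.INTER_CUBIC))
E
```

```text
1.7 [ -9.16728281  -2.63253954 -15.98157787] [-0.72183492 -0.49699683  0.09651752  2.24678847] [-0.03939997  0.03408099  0.01723871 -0.05690772 -0.14410896  0.10688296
  0.01814764]
```

View pics/w1z.png

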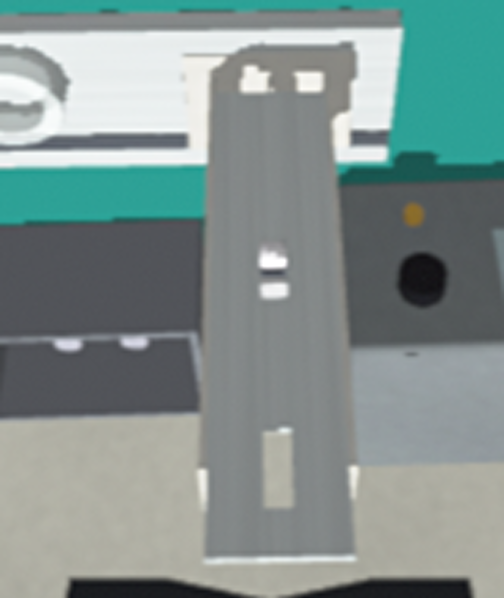

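```bash
python3 - <<'E'
from h import *
np.set_printoptions(precision=4,suppress=True)
i=camera_info("wrist"); i["world_from_camera"]=np.load("w1.npy")
p=np.array([0.6737,0.103,0.23]); a=np.radians(-2.3); n=np.array([np.cos(a),np.sin(a),0])
def P(u,v): return onplane(i,190+(u+.5)/3.15-.5,205+(v+.5)/3.15-.5,p,n)
for nm,q in dict(topL=(206,561),topR=(354,559),us_bot=(278,430),us_top=(278,507),us_l=(262,470),us_r=(294,470),ls_bot=(273,246),ls_top=(273,298),foot=(275,95)).items(): print(nm,P(*q))
# expected pixel for z values
E
```

```text
topL [0.6729 0.0838 0.231 ]
topR [0.6749 0.1326 0.2311]
us_bot [0.6739 0.1085 0.187 ]
us_top [0.6739 0.1079 0.2139]
us_l [0.6737 0.1026 0.2012]
us_r [0.6741 0.1138 0.2014]
ls_bot [0.6739 0.1082 0.1108]
ls_top [0.6739 0.1078 0.1343]
foot [0.674  0.1107 0.0317]
```

Call:
play_rows --rows '[[[10,-3,0],[0,3,0],85],[[10,-3,0],[0,3,0],85],[[10,0,0],[0,3,0],85],[[0,0,0],[0,0,0],85],[[0,0,0],[0,0,0],85],[[0,0,0],[0,0,0],85]]'

```text
clock: 2.45
position: [0.449, 0.109, 0.2712]
ee_rot: [0.709, 0.683, 0.125, 0.12]
ft_force: [0.2, 0.5, -0.1]
grip_width: 0.992
```

```bash
python3 - <<'E'
from h import *
o=readout.get_obs(); print(o['clock'],o['position'],o['joint_pos'],o['joint_velocities'],o['ft_force'])
i=camera_info("wrist"); im=camera("wrist"); cv2.imwrite("pics/w2.png",im); np.save("w2.npy",i["world_from_camera"])
cv2.imwrite("pics/w2z.png",cv2.resize(im[230:420,190:350],None,fx=3,fy=3,interpolation=cv2.INTER_CUBIC))
t=cv2.imread("pics/top0.png");s=cv2.imread("pics/scene0.png")
a=cv2.resize(t[130:180,220:345],None,fx=6,fy=6,interpolation=cv2.INTER_CUBIC)
cv2.imwrite("pics/t2z.png",a)
a=cv2.resize(s[205:325,195:345],None,fx=5,fy=5,interpolation=cv2.INTER_CUBIC)
cv2.imwrite("pics/s2z.png",a)
E
```

```text
2.45 [0.44903672 0.10899145 0.27123604] [-0.7592718  -0.34146578  0.246078    2.07859083  0.28195071  1.10066963
  0.92737223] [ 0.00078911  0.00093597 -0.00084116 -0.0043325  -0.0025857   0.00063561
  0.00253526] [ 0.22852685  0.46063231 -0.0854575 ]
```

View pics/w2z.png

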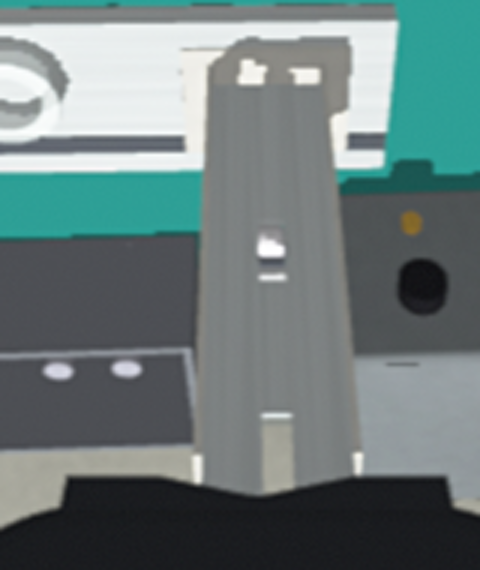

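View pics/t2z.png

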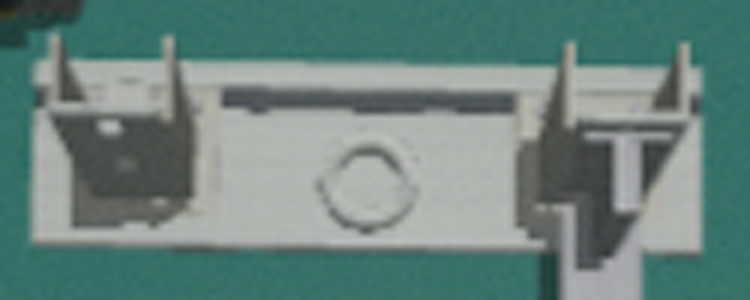

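View pics/s2z.png

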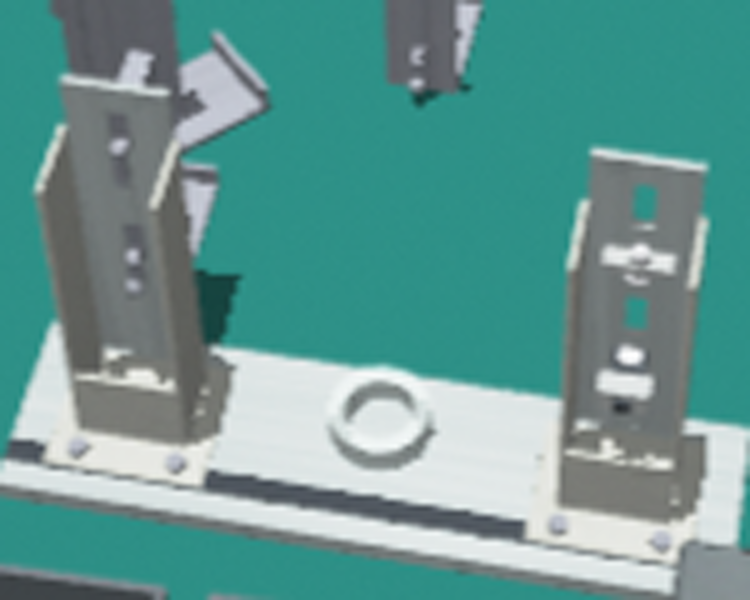

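```bash
python3 - <<'E'
from h import *
np.set_printoptions(precision=4,suppress=True)
i=camera_info("wrist"); i["world_from_camera"]=np.load("w2.npy"); s=camera_info("scene"); t=camera_info("top")
p=np.array([0.6737,0.108,0.23]); a=np.radians(-2.3); n=np.array([np.cos(a),np.sin(a),0])
def W(u,v,p=p): return onplane(i,190+(u+.5)/3-.5,230+(v+.5)/3-.5,p,n)
for nm,q in dict(us_bot=(278,416),us_bot2=(278,412),ls_top=(272,280),ls_top2=(272,274),lsl=(258,280),lsr=(287,280),foot=(272,85),L=(203,400),R=(352,400)).items(): print(nm,W(*q))
S=lambda u,v:(195+(u+.5)/5-.5,205+(v+.5)/5-.5)
for dx in (0,.004):
  for nm,q in dict(topL=(592,150),topR=(707,165),ustop=(645,185),lstop=(635,297),MtopL=(63,77),MtopR=(170,93),Mustop=(118,115),Musbot=(123,185),Mlstop=(130,225)).items():
    print(dx,nm,onplane(s,*S(*q),p+dx*n,n))
TT=lambda u,v:(220+(u+.5)/6-.5,130+(v+.5)/6-.5)
print('top'); 
for q in [(55,108),(190,118),(570,121),(690,121)]: print(onz(t,*TT(*q),.23))
for nm,(q,r) in dict(L=((707,165),(52,107)),R=((592,150),(190,117)),ML=((170,93),(570,121)),MR=((63,77),(690,123))).items():print(nm,tri([ray(s,*S(*q)),ray(t,*TT(*r))]))
print('rail corners z.03'); 
for q in [(32,240),(703,250)]: print(onz(t,*TT(*q),.03))
E
```

```text
us_bot [0.6737 0.1087 0.1878]
us_bot2 [0.6737 0.1087 0.1864]
ls_top [0.6737 0.108  0.1341]
ls_top2 [0.6737 0.1081 0.1314]
lsl [0.6735 0.1027 0.134 ]
lsr [0.6739 0.1137 0.1341]
foot [0.6738 0.1106 0.0304]
L [0.6727 0.0832 0.1818]
R [0.6748 0.1341 0.1824]
0 topL [0.6727 0.0837 0.2307]
0 topR [0.6747 0.1338 0.2319]
0 ustop [0.6737 0.1079 0.2125]
0 lstop [0.6737 0.1074 0.1316]
0 MtopL [ 0.6631 -0.1559  0.2276]
0 MtopR [ 0.6651 -0.1063  0.2274]
0 Mustop [ 0.664  -0.1324  0.2069]
0 Musbot [ 0.6639 -0.1348  0.1568]
0 Mlstop [ 0.664  -0.1342  0.1272]
0.004 topL [0.6767 0.084  0.2354]
0.004 topR [0.6787 0.1339 0.2366]
0.004 ustop [0.6777 0.108  0.2173]
0.004 lstop [0.6777 0.1075 0.1369]
0.004 MtopL [ 0.6672 -0.1543  0.2324]
0.004 MtopR [ 0.6691 -0.105   0.2322]
0.004 Mustop [ 0.6681 -0.1309  0.2117]
0.004 Musbot [ 0.668  -0.1334  0.1619]
0.004 Mlstop [ 0.668  -0.1328  0.1325]
top
[0.6743 0.1291 0.23  ]
[0.6685 0.0683 0.23  ]
[ 0.6636 -0.1028  0.23  ]
[ 0.6625 -0.1568  0.23  ]
L (array([0.6744, 0.1321, 0.2311]), [np.float64(0.0017540378562372046), np.float64(0.0017540378562372193)])
R (array([0.6692, 0.076 , 0.2253]), [np.float64(0.007420088272470337), np.float64(0.007420088272470383)])
ML (array([ 0.6646, -0.1047,  0.227 ]), [np.float64(0.0016762004340888867), np.float64(0.0016762004340889222)])
MR (array([ 0.6623, -0.1568,  0.2267]), [np.float64(0.0005113639624268916), np.float64(0.0005113639624268138)])
rail corners z.03
[0.6512 0.1658 0.03  ]
[ 0.6387 -0.1893  0.03  ]
```

Call:
play_rows --rows '[[[-6,-23,0],[0,4,0],85],[[-6,-23,0],[0,4,0],85],[[-6,-23,0],[0,4,0],85],[[-6,-23,0],[0,4,0],85],[[-6,-23,0],[0,4,0],85],[[-6,-23,0],[0,0,0],85],[[0,0,0],[0,0,0],85],[[0,0,0],[0,0,0],85],[[0,0,0],[0,0,0],85]]'

```text
clock: 3.62
position: [0.4136, -0.0283, 0.2713]
ee_rot: [0.72, 0.694, 0.0, 0.0]
ft_force: [0.2, 0.2, 0.5]
grip_width: 0.991
```

```bash
python3 - <<'E'
from h import *
np.set_printoptions(precision=4,suppress=True)
o=readout.get_obs(); print(o['clock'],o['position'],o['ee_rot'],o['joint_pos'])
i=camera_info("wrist"); im=camera("wrist"); cv2.imwrite("pics/w3.png",im); np.save("w3.npy",i["world_from_camera"])
print(i["world_from_camera"])
E
```

```text
3.625 [ 0.4136 -0.0283  0.2713] [0.7202 0.6938 0.0001 0.    ] [-0.6954 -0.2382  0.563   1.9318  0.1278  1.4134  1.3682]
[[ 0.037  -0.9526 -0.3018  0.3366]
 [ 0.9993  0.0355  0.0105 -0.0264]
 [ 0.0007 -0.302   0.9533  0.4129]
 [ 0.      0.      0.      1.    ]]
```

View pics/w3.png

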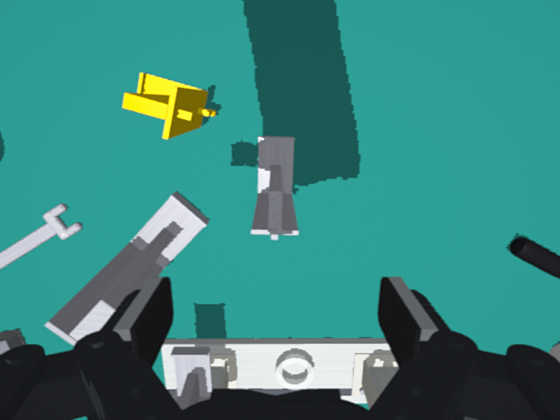

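```bash
python3 - <<'E'
import cv2
im=cv2.imread("pics/w3.png");cv2.imwrite("pics/w3z.png",cv2.resize(im[125:245,225:325],None,fx=5,fy=5,interpolation=cv2.INTER_CUBIC))
E
```

```text
(no output)
```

View pics/w3z.png

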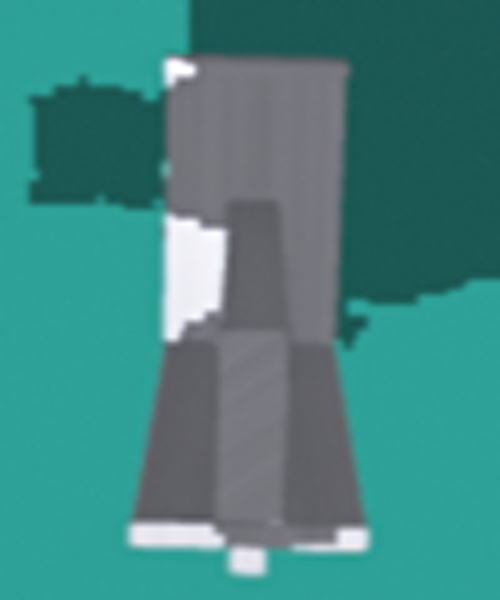

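```bash
python3 - <<'E'
from h import *
np.set_printoptions(precision=4,suppress=True)
i=camera_info("wrist"); i["world_from_camera"]=np.load("w3.npy")
def W(nm,u,v,z): print(nm,onz(i,225+(u+.5)/5-.5,125+(v+.5)/5-.5,z))
W('bkL',128,547,.13);W('bkR',369,550,.13);W('frL',131,523,.13);W('frR',364,528,.13)
W('rib',217,332,.13);W('rib',288,332,.13);W('rib e',217,525,.13);W('ribe',284,525,.13)
W('lip',165,58,.014);W('lip',348,64,.014);W('hook',248,575,.114)
E
```

```text
bkL [ 0.4444 -0.0513  0.13  ]
bkR [ 0.4465 -0.0104  0.13  ]
frL [ 0.4401 -0.0505  0.13  ]
frR [ 0.4425 -0.0112  0.13  ]
rib [ 0.4075 -0.0346  0.13  ]
rib [ 0.4079 -0.023   0.13  ]
rib e [ 0.441 -0.036  0.13 ]
ribe [ 0.4415 -0.0247  0.13  ]
lip [ 0.3742 -0.0467  0.014 ]
lip [ 0.377  -0.0065  0.014 ]
hook [ 0.4567 -0.0314  0.114 ]
```

Call:
play_rows --rows '[[[2,0,-25],[0,0,-0.3],45],[[2,0,-25],[0,0,-0.3],45],[[2,-0.5,-25],[0,0,-0.3],45],[[2,-0.5,-25],[0,0,0],45],[[1.5,-0.5,-25],[0,0,0],45],[[0,0,-23],[0,0,0],45],[[0,0,-15],[0,0,0],45],[[0,0,-15],[0,0,0],45],[[0,0,0],[0,0,0],45],[[0,0,0],[0,0,0],45]]'

```text
clock: 4.92
position: [0.4235, -0.0304, 0.0939]
ee_rot: [0.726, 0.688, 0.0, 0.0]
ft_force: [-0.6, 0.2, 0.1]
grip_width: 0.531
```

```bash
python3 - <<'E'
from h import *
np.set_printoptions(precision=4,suppress=True)
o=readout.get_obs(); print(o['clock'],o['position'],o['ee_rot'],o['joint_pos'],o['ft_force'])
im=camera("wrist"); cv2.imwrite("pics/w4.png",im)
E
```

```text
4.925 [ 0.4235 -0.0304  0.0939] [0.726  0.6877 0.0003 0.0002] [-0.69   -0.0005  0.665   2.1541  0.0002  0.9872  1.4916] [-0.6001  0.195   0.1092]
```

View pics/w4.png

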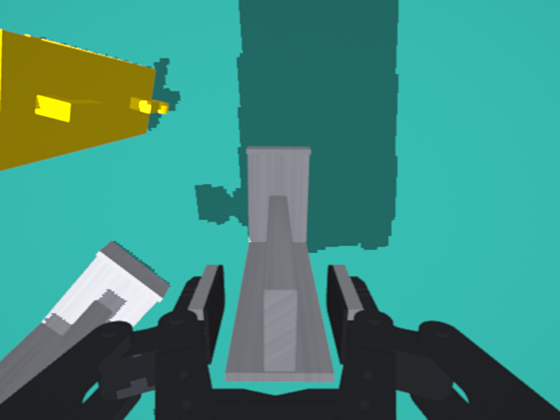

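The rib (264–298, rows 290–370) sits between the pads (222 and 330). I'll close on it.

Call:
play_rows --rows '[[[0,0,0],[0,0,0],30],[[0,0,0],[0,0,0],18],[[0,0,0],[0,0,0],8],[[0,0,0],[0,0,0],8],[[0,0,0],[0,0,0],8],[[0,0,0],[0,0,0],8],[[0,0,0],[0,0,0],8]]' --force 80

```text
clock: 5.85
position: [0.4233, -0.0303, 0.0936]
ee_rot: [0.726, 0.688, 0.0, -0.0]
ft_force: [-0.4, 2.5, 5.4]
grip_width: 0.132
```

Call:
play_rows --rows '[[[0,0,5],[0,0,0],6],[[0,0,15],[0,0,0],6],[[0,0,25],[0,0,0],6],[[0,0,25],[0,0,0],6],[[0,0,20],[0,0,0],6],[[0,0,13],[0,0,0],6],[[0,0,0],[0,0,0],6],[[0,0,0],[0,0,0],6]]'

```text
clock: 6.85
position: [0.4226, -0.0307, 0.1955]
ee_rot: [0.726, 0.688, -0.001, -0.0]
ft_force: [0.4, -0.3, -4.5]
grip_width: 0.127
```

```bash
python3 - <<'E'
from h import *
np.set_printoptions(precision=4,suppress=True)
o=readout.get_obs(); print(o['clock'],o['position'],o['ee_rot'],o['joint_pos'],o['ft_force'],o['torque'])
i=camera_info("wrist"); np.save("w5.npy",i["world_from_camera"]); im=camera("wrist"); cv2.imwrite("pics/w5.png",im)
E
```

```text
6.85 [ 0.4226 -0.0307  0.1955] [ 0.7261  0.6876 -0.0006 -0.0003] [-0.7009 -0.1546  0.6201  2.0326  0.0951  1.2379  1.3988] [ 0.3657 -0.32   -4.4608] [0.0445 0.029  0.0292]
```

View pics/w5.png

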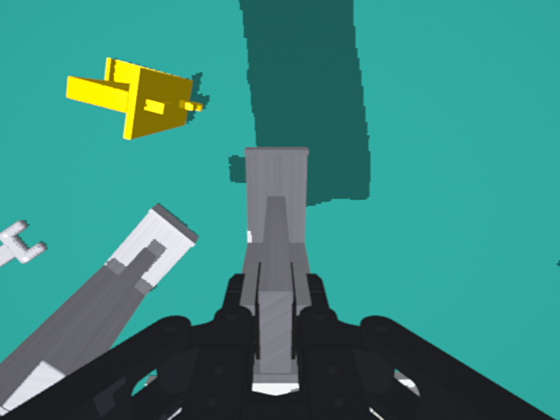

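```bash
python3 - <<'E'
from h import *
np.set_printoptions(precision=4,suppress=True)
im=cv2.imread("pics/w5.png")
cv2.imwrite("pics/w5z.png",cv2.resize(im[140:400,220:340],None,fx=2.3*1,fy=2.3,interpolation=cv2.INTER_CUBIC))
i=camera_info("wrist"); i["world_from_camera"]=np.load("w5.npy")
print(i["world_from_camera"])
for q in [(245.5,148.5),(308,148.5)]: print(onz(i,*q,.1159))
for q in [(260,291),(296,291),(257.5,374),(294,374)]: print(onz(i,*q,.2319))
E
```

```text
[[ 0.0541 -0.9524 -0.3001  0.3458]
 [ 0.9985  0.0517  0.016  -0.0274]
 [ 0.0002 -0.3006  0.9538  0.3371]
 [ 0.      0.      0.      1.    ]]
[ 0.3732 -0.0471  0.1159]
[ 0.3752 -0.0086  0.1159]
[ 0.406  -0.0356  0.2319]
[ 0.4066 -0.0237  0.2319]
[ 0.4396 -0.0388  0.2319]
[ 0.4403 -0.0256  0.2319]
```

View pics/w5z.png

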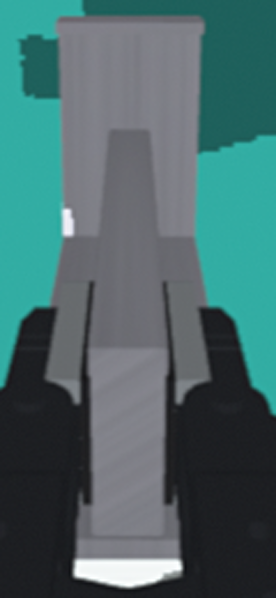

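Call:
play_rows --rows '[[[12,9,0],[0,0,0.1],6],[[22,17,0],[0,0,0.1],6],[[26,20,0],[0,0,0.1],6],[[26,20,0],[0,0,0.1],6],[[26,20,0],[0,0,0.1],6],[[26,20,0],[0,0,0.1],6],[[26,19,0],[0,0,0.1],6],[[18,12,0],[0,0,0.1],6],[[6,4,0],[0,0,0],6],[[0,0,0],[0,0,0],6],[[0,0,0],[0,0,0],6],[[0,0,0],[0,0,0],6]]'

```text
clock: 8.4
position: [0.6108, 0.11, 0.1966]
ee_rot: [0.721, 0.692, 0.0, -0.0]
ft_force: [0.3, -0.3, -4.6]
grip_width: 0.126
```

```bash
python3 - <<'E'
from h import *
np.set_printoptions(precision=4,suppress=True)
o=readout.get_obs(); print(o['clock'],o['position'],o['ee_rot'],o['ft_force'],o['torque'])
i=camera_info("wrist"); np.save("w6.npy",i["world_from_camera"]); im=camera("wrist"); cv2.imwrite("pics/w6.png",im)
im=camera("scene"); cv2.imwrite("pics/s6z.png",cv2.resize(im[185:325,195:345],None,fx=4.2,fy=4.2,interpolation=cv2.INTER_CUBIC))
E
```

```text
8.4 [0.6108 0.11   0.1966] [ 0.7214  0.6925  0.0002 -0.0001] [ 0.3117 -0.2667 -4.5838] [-0.0257  0.0098  0.0145]
```

View pics/w6.png

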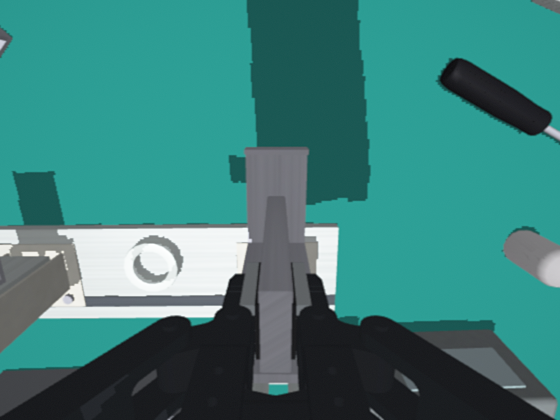

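View pics/s6z.png

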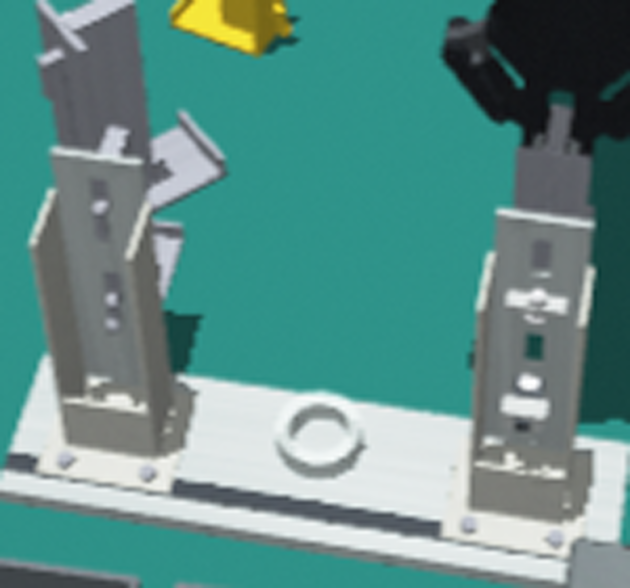

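```bash
python3 - <<'E'
from h import *
np.set_printoptions(precision=4,suppress=True)
i=camera_info("wrist"); i["world_from_camera"]=np.load("w6.npy")
im=cv2.imread("pics/w6.png"); g=cv2.cvtColor(im,cv2.COLOR_BGR2HSV)
pts=[]
for u in list(range(90,235,6))+list(range(318,334,3)):
    col=g[215:240,u]; 
    w=[v for v in range(len(col)) if col[v][1]<60 and col[v][2]>200]
    if w: pts.append(onz(i,u,215+w[0],.03)[:2])
pts=np.array(pts); c=np.polyfit(pts[:,1],pts[:,0],1); print(c,np.degrees(np.arctan(-c[0])), len(pts))
pts=[]
for u in list(range(100,230,6)):
    col=g[285:320,u]; w=[v for v in range(len(col)) if col[v][2]<150]
    if w: pts.append(onz(i,u,285+w[0],.03)[:2])
pts=np.array(pts); c=np.polyfit(pts[:,1],pts[:,0],1); print(c,np.degrees(np.arctan(-c[0])), len(pts))
E
```

```text
[0.0357 0.6424] -2.044516024269884 31
[0.0241 0.7122] -1.3819174768722313 22
```

Call:
play_rows --rows '[[[5,0,-1],[0,0,0.2],6],[[8,0,-1],[0,0,0],6],[[7,0,0],[0,0,0],6],[[0,0,0],[0,0,0],6],[[0,0,0],[0,0,0],6]]'

```text
clock: 9.12
position: [0.6311, 0.1103, 0.1942]
ee_rot: [0.72, 0.694, -0.0, -0.0]
ft_force: [-1.2, 0.1, -3.6]
grip_width: 0.128
```

Call:
play_rows --rows '[[[2,0,0],[0,0,0],6],[[2,0,0],[0,0,0],6],[[2,0,0],[0,0,0],6],[[0,0,0],[0,0,0],6]]'

```text
clock: 9.62
position: [0.6372, 0.1104, 0.1943]
ee_rot: [0.72, 0.694, -0.0, 0.0]
ft_force: [-0.5, -0.2, -3.4]
grip_width: 0.128
```

Call:
play_rows --rows '[[[0,-1.4,0],[0,0,0],6],[[1,0,0],[0,0,0],6],[[1,0,0],[0,0,0],6],[[1,0,0],[0,0,0],6],[[0,0,0],[0,0,0],6]]'

```text
clock: 10.25
position: [0.6401, 0.109, 0.1943]
ee_rot: [0.72, 0.694, 0.0, -0.0]
ft_force: [0.4, -0.4, -4.4]
grip_width: 0.129
```

Call:
play_rows --rows '[[[1,0,0],[0,0,0],6],[[1,0,0],[0,0,0],6],[[0,0,0],[0,0,0],6]]'

```text
clock: 10.62
position: [0.6421, 0.109, 0.1943]
ee_rot: [0.72, 0.694, 0.0, -0.0]
ft_force: [-0.1, -0.3, -4.3]
grip_width: 0.128
```

Call:
play_rows --rows '[[[1,0,0],[0,0,0],6],[[1,0,0],[0,0,0],6],[[0,0,0],[0,0,0],6]]'

```text
clock: 11.0
position: [0.6442, 0.109, 0.1943]
ee_rot: [0.72, 0.694, 0.0, -0.0]
ft_force: [0.4, 0.8, -4.8]
grip_width: 0.135
```

Call:
play_rows --rows '[[[1,0,0],[0,0,0],6],[[1,0,0],[0,0,0],6],[[0,0,0],[0,0,0],6]]'

```text
clock: 11.38
position: [0.6461, 0.109, 0.1943]
ee_rot: [0.72, 0.694, -0.0, -0.0]
ft_force: [0.6, -0.9, -5.1]
grip_width: 0.13
```

Call:
play_rows --rows '[[[1,0,0],[0,0,0],6],[[1,0,0],[0,0,0],6],[[0,0,0],[0,0,0],6]]'

```text
clock: 11.75
position: [0.6481, 0.109, 0.1943]
ee_rot: [0.72, 0.694, 0.0, -0.0]
ft_force: [-0.8, -0.1, -4.7]
grip_width: 0.129
```

Call:
play_rows --rows '[[[1,0,0],[0,0,0],6],[[1,0,0],[0,0,0],6],[[0,0,0],[0,0,0],6]]'

```text
clock: 12.12
position: [0.6499, 0.109, 0.1943]
ee_rot: [0.72, 0.694, -0.0, -0.0]
ft_force: [-1.6, -0.5, -4.3]
grip_width: 0.129
```

Call:
play_rows --rows '[[[1,0,0],[0,0,0],6],[[0,0,0],[0,0,0],6]]'

```text
clock: 12.38
position: [0.65, 0.109, 0.1943]
ee_rot: [0.72, 0.694, -0.001, -0.001]
ft_force: [-8.5, -0.1, 0.0]
grip_width: 0.131
```

```bash
python3 - <<'E'
from h import *
np.set_printoptions(precision=4,suppress=True)
o=readout.get_obs(); print(o['clock'],o['position'],o['ee_rot'],o['ft_force'],o['torque'])
im=camera("scene"); cv2.imwrite("pics/s7z.png",cv2.resize(im[195:315,265:345],None,fx=5,fy=5,interpolation=cv2.INTER_CUBIC))
im=camera("wrist");cv2.imwrite("pics/w7.png",im)
E
```

```text
12.375 [0.65   0.109  0.1943] [ 0.72    0.694  -0.0009 -0.001 ] [-8.534  -0.0948  0.0068] [-0.0705  1.5547  0.1146]
```

View pics/s7z.png

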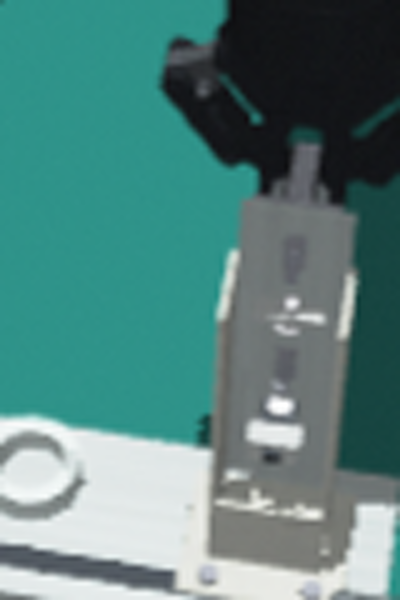

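View pics/w7.png

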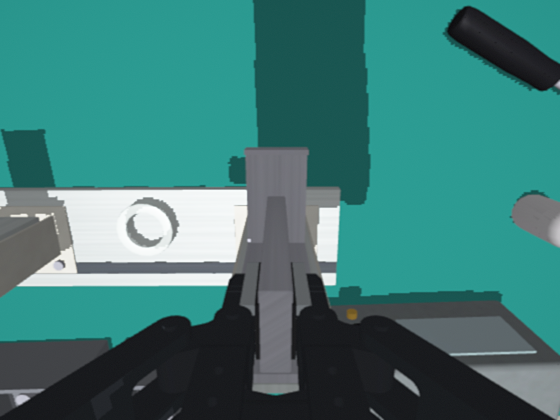

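Call:
play_rows --rows '[[[0,0,1],[0,0,0],6],[[0,0,0],[0,0,0],6]]'

```text
clock: 12.72
position: [0.6499, 0.1091, 0.1946]
ee_rot: [0.72, 0.694, -0.001, -0.001]
ft_force: [-6.1, -0.6, -5.1]
grip_width: 0.129
```

Call:
play_rows --rows '[[[1,0,0],[0,0,0],6],[[0,0,0],[0,0,0],6]]'

```text
clock: 12.98
position: [0.6499, 0.109, 0.1946]
ee_rot: [0.72, 0.694, -0.002, -0.002]
ft_force: [-13.2, -0.6, -2.0]
grip_width: 0.135
```

Call:
play_rows --rows '[[[-1,0,-1],[0,0,0],6],[[0,0,-1],[0,0,0],6],[[0,0,0],[0,0,0],6]]'

```text
clock: 13.35
position: [0.65, 0.1092, 0.1936]
ee_rot: [0.72, 0.694, -0.001, -0.001]
ft_force: [-10.3, -0.1, 1.8]
grip_width: 0.13
```

Call:
play_rows --rows '[[[0,0,-1],[0,0,0],6],[[0,0,-1],[0,0,0],6],[[0,0,0],[0,0,0],6]]'

```text
clock: 13.72
position: [0.65, 0.1094, 0.1917]
ee_rot: [0.72, 0.694, -0.001, -0.001]
ft_force: [-9.8, -0.3, 1.8]
grip_width: 0.13
```

Call:
play_rows --rows '[[[-0.5,0,-1],[0,0,0],6],[[0,0,-1],[0,0,0],6],[[0,0,0],[0,0,0],6]]'

```text
clock: 14.1
position: [0.6493, 0.1095, 0.1896]
ee_rot: [0.72, 0.694, -0.001, -0.001]
ft_force: [-8.2, 0.0, 1.9]
grip_width: 0.129
```

Call:
play_rows --rows '[[[0,0,-1],[0,0,0],6],[[0,0,-1],[0,0,0],6],[[0,0,0],[0,0,0],6]]'

```text
clock: 14.48
position: [0.649, 0.1095, 0.1873]
ee_rot: [0.72, 0.694, -0.001, -0.002]
ft_force: [-10.1, 0.7, 1.7]
grip_width: 0.131
```

```bash
python3 - <<'E'
from h import *
np.set_printoptions(precision=4,suppress=True)
o=readout.get_obs(); print(o['clock'],o['position'],o['ee_rot'],o['ft_force'],o['torque'])
im=camera("scene"); cv2.imwrite("pics/s8z.png",cv2.resize(im[220:310,290:345],None,fx=6.6,fy=6.6,interpolation=cv2.INTER_CUBIC))
im=camera("wrist");cv2.imwrite("pics/w8.png",im)
E
```

```text
14.475 [0.649  0.1095 0.1873] [ 0.7199  0.6941 -0.0011 -0.0016] [-10.0808   0.7033   1.7275] [0.1516 2.641  0.0499]
```

View pics/s8z.png

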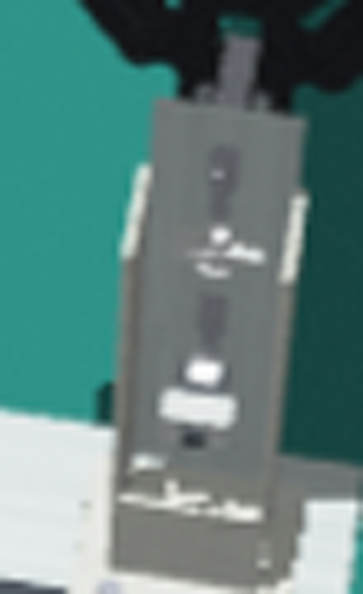

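View pics/w8.png

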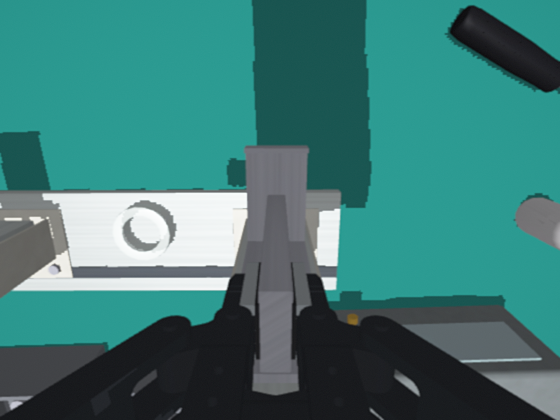

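Call:
play_rows --rows '[[[0.8,-0.4,-1],[0,0,0],6],[[0,0,-1],[0,0,0],6],[[0,0,0],[0,0,0],6]]'

```text
clock: 14.95
position: [0.6498, 0.1094, 0.1851]
ee_rot: [0.72, 0.694, -0.001, -0.002]
ft_force: [-8.3, 1.2, -0.2]
grip_width: 0.132
```

Call:
play_rows --rows '[[[0,0,-1],[0,0,0],6],[[0,0,-1],[0,0,0],6],[[0,0,0],[0,0,0],6]]'

```text
clock: 15.32
position: [0.6498, 0.1094, 0.1827]
ee_rot: [0.72, 0.694, -0.001, -0.002]
ft_force: [-7.0, 1.8, -3.1]
grip_width: 0.128
```

Call:
play_rows --rows '[[[0,0,-1],[0,0,0],6],[[0,0,-1],[0,0,0],6],[[0,0,0],[0,0,0],6]]'

```text
clock: 15.7
position: [0.6498, 0.1094, 0.1803]
ee_rot: [0.72, 0.694, -0.001, -0.002]
ft_force: [-5.4, 1.2, -5.0]
grip_width: 0.127
```

Call:
play_rows --rows '[[[0,0,-1],[0,0,0],6],[[0,0,-1],[0,0,0],6],[[0,0,0],[0,0,0],6]]'

```text
clock: 16.08
position: [0.6499, 0.1094, 0.1783]
ee_rot: [0.72, 0.694, -0.001, -0.002]
ft_force: [-5.6, 1.5, -5.9]
grip_width: 0.126
```

Call:
play_rows --rows '[[[0,0,-1],[0,0,0],6],[[0,0,-0.5],[0,0,0],6],[[0,0,0],[0,0,0],6]]'

```text
clock: 16.45
position: [0.65, 0.1094, 0.1774]
ee_rot: [0.72, 0.694, -0.001, -0.001]
ft_force: [-9.1, 1.4, -2.5]
grip_width: 0.128
```

Call:
play_rows --rows '[[[0,0,-1],[0,0,0],6],[[0,0,0],[0,0,0],6]]'

```text
clock: 16.7
position: [0.65, 0.1094, 0.1768]
ee_rot: [0.72, 0.694, -0.001, -0.001]
ft_force: [-10.1, 1.2, 1.1]
grip_width: 0.131
```

Call:
play_rows --rows '[[[0,0,-1],[0,0,0],6],[[0,0,0],[0,0,0],6]]'

```text
clock: 16.95
position: [0.6501, 0.1093, 0.1761]
ee_rot: [0.72, 0.694, -0.001, -0.001]
ft_force: [-12.2, 1.3, 3.2]
grip_width: 0.126
```

Call:
play_rows --rows '[[[0,0,-1],[0,0,0],6],[[0,0,0],[0,0,0],6]]'

```text
clock: 17.2
position: [0.6501, 0.1093, 0.1753]
ee_rot: [0.72, 0.694, -0.001, -0.001]
ft_force: [-12.6, 1.1, 5.2]
grip_width: 0.129
```

```bash
python3 - <<'E'
from h import *
np.set_printoptions(precision=4,suppress=True)
o=readout.get_obs(); print(o['clock'],o['position'],o['ee_rot'],o['ft_force'],o['torque'])
im=camera("scene"); cv2.imwrite("pics/s9.png",im);cv2.imwrite("pics/s9z.png",cv2.resize(im[220:310,290:345],None,fx=6.6,fy=6.6,interpolation=cv2.INTER_CUBIC))
i=camera_info("wrist");np.save("w9.npy",i["world_from_camera"]);im=camera("wrist");cv2.imwrite("pics/w9.png",im)
E
```

```text
17.2 [0.6501 0.1093 0.1753] [ 0.7197  0.6942 -0.0006 -0.0014] [-12.6153   1.1294   5.2214] [0.2113 2.1872 0.045 ]
```

View pics/s9z.png

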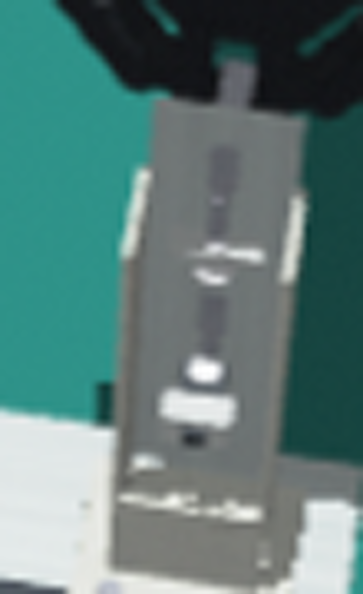

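View pics/w9.png

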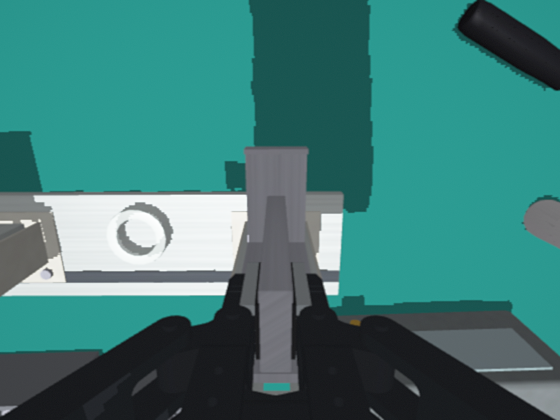

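Call:
play_rows --rows '[[[0,0,-1],[0,0,0],6],[[0,0,0],[0,0,0],6]]'

```text
clock: 17.55
position: [0.6501, 0.1093, 0.175]
ee_rot: [0.72, 0.694, -0.0, -0.001]
ft_force: [-15.2, -0.2, 9.4]
grip_width: 0.127
```

Call:
play_rows --rows '[[[0,0,-1],[0,0,0],6],[[0,0,0],[0,0,0],6]]'

```text
clock: 17.8
position: [0.6501, 0.1094, 0.1749]
ee_rot: [0.72, 0.694, -0.0, -0.001]
ft_force: [-19.3, -0.3, 15.2]
grip_width: 0.132
```

Call:
play_rows --rows '[[[-1,0,-1.5],[0,0,0],6],[[0,0,-1],[0,0,0],6],[[0,0,0],[0,0,0],6]]'

```text
clock: 18.18
position: [0.6502, 0.1094, 0.1746]
ee_rot: [0.72, 0.694, 0.001, -0.001]
ft_force: [-19.2, 0.5, 26.4]
grip_width: 0.129
```

```bash
python3 - <<'E'
from h import *
np.set_printoptions(precision=4,suppress=True)
o=readout.get_obs(); print(o['clock'],o['position'],o['ee_rot'],o['ft_force'],o['torque'])
im=camera("scene"); cv2.imwrite("pics/s10z.png",cv2.resize(im[205:310,205:345],None,fx=5.6,fy=5.6,interpolation=cv2.INTER_CUBIC))
E
```

```text
18.175 [0.6502 0.1094 0.1746] [ 0.7197  0.6942  0.0014 -0.0007] [-19.1963   0.508   26.426 ] [-0.055   3.9523  0.0771]
```

View pics/s10z.png

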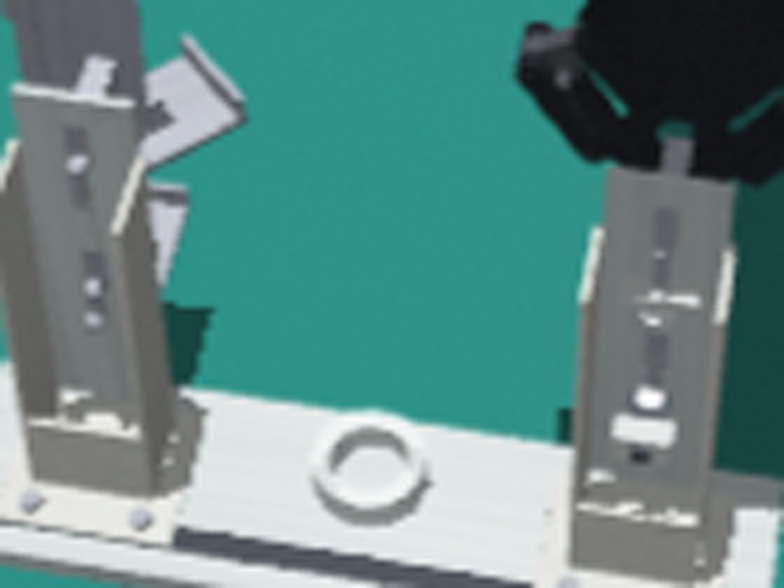

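Call:
play_rows --rows '[[[-0.5,0,1],[0,0,0],6],[[-0.5,0,1],[0,0,0],6],[[0,0,0.5],[0,0,0],6],[[0,0,0],[0,0,0],6]]'

```text
clock: 18.73
position: [0.6501, 0.1093, 0.1749]
ee_rot: [0.72, 0.694, 0.001, 0.0]
ft_force: [-4.5, 2.0, 7.4]
grip_width: 0.128
```

Call:
play_rows --rows '[[[0,0,0],[0,0,0],16],[[0,0,0],[0,0,0],22],[[0,0,0],[0,0,0],32],[[0,0,0],[0,0,0],42],[[0,0,0],[0,0,0],42],[[0,0,0],[0,0,0],42]]'

```text
clock: 19.48
position: [0.6494, 0.1086, 0.1728]
ee_rot: [0.72, 0.694, -0.0, -0.0]
ft_force: [-0.2, -0.7, -0.2]
grip_width: 0.499
```

```bash
python3 - <<'E'
from h import *
np.set_printoptions(precision=4,suppress=True)
o=readout.get_obs(); print(o['clock'],o['position'],o['ft_force'],o['grip_width'])
im=camera("scene"); cv2.imwrite("pics/s11z.png",cv2.resize(im[205:310,205:345],None,fx=5.6,fy=5.6,interpolation=cv2.INTER_CUBIC))
i=camera_info("wrist");np.save("w11.npy",i["world_from_camera"]);im=camera("wrist");cv2.imwrite("pics/w11.png",im)
E
```

```text
19.475 [0.6494 0.1086 0.1728] [-0.1863 -0.6504 -0.1702] 0.4985101844052935
```

View pics/s11z.png

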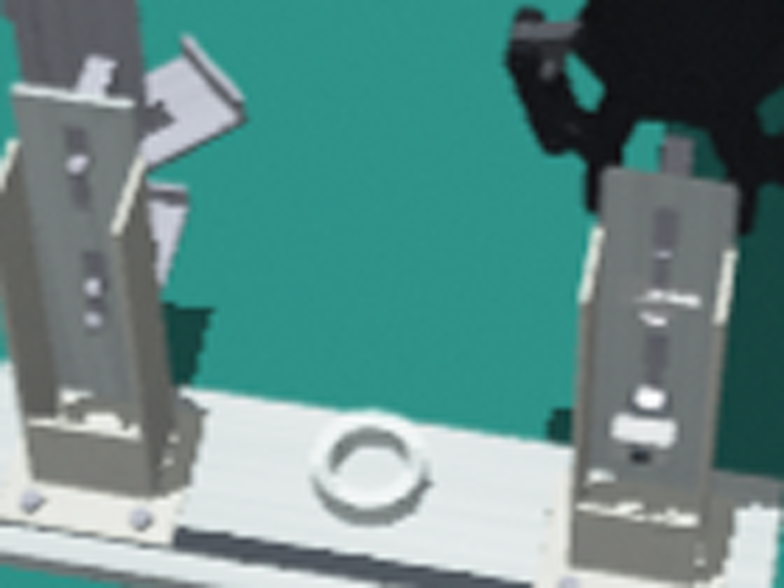

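View pics/w11.png

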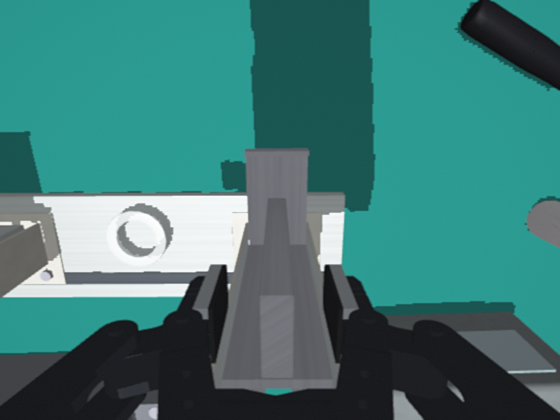

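The bracket stayed put, with the fingers clear on both sides. I'll retract straight up, then back.

Call:
play_rows --rows '[[[0,0,10],[0,0,0],42],[[0,0,20],[0,0,0],42],[[0,0,25],[0,0,0],42],[[-5,0,25],[0,0,0],42],[[-20,0,10],[0,0,0],60],[[-30,0,0],[0,0,0],60],[[-30,0,0],[0,0,0],60],[[-30,0,0],[0,0,0],60],[[-10,0,0],[0,0,0],60],[[0,0,0],[0,0,0],60],[[0,0,0],[0,0,0],60]]'

```text
clock: 20.95
position: [0.5252, 0.1086, 0.2632]
ee_rot: [0.72, 0.694, 0.0, 0.0]
ft_force: [0.5, 0.7, -0.3]
grip_width: 0.705
```

```bash
python3 - <<'E'
from h import *
np.set_printoptions(precision=4,suppress=True)
o=readout.get_obs(); print(o['clock'],o['position'],o['joint_pos'],o['ft_force'],o['grip_width'])
im=camera("scene"); cv2.imwrite("pics/s12.png",im); cv2.imwrite("pics/s12z.png",cv2.resize(im[205:310,205:345],None,fx=5.6,fy=5.6,interpolation=cv2.INTER_CUBIC))
i=camera_info("wrist");np.save("w12.npy",i["world_from_camera"]);im=camera("wrist");cv2.imwrite("pics/w12.png",im)
im=camera("top");cv2.imwrite("pics/t12.png",im)
E
```

```text
20.95 [0.5252 0.1086 0.2632] [-0.8393  0.118   0.604   1.6773 -0.0681  1.3668  1.3088] [ 0.5395  0.6562 -0.2882] 0.7048496664409543
```

View pics/s12z.png

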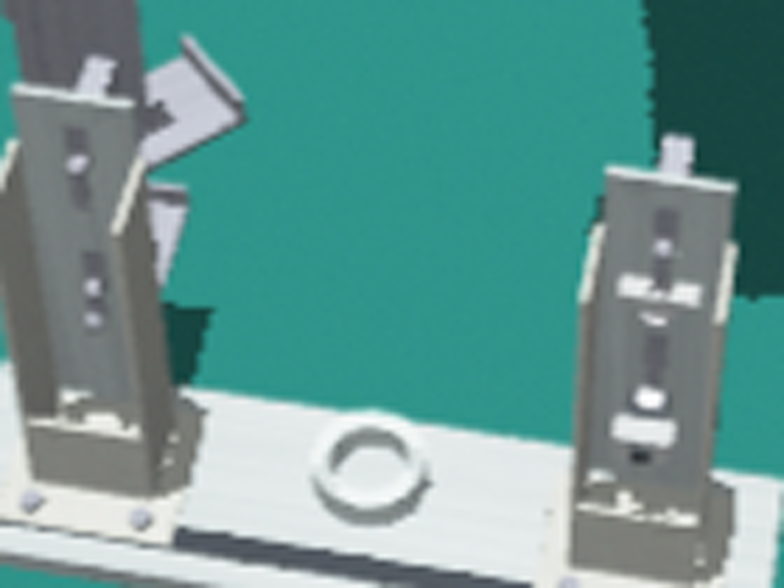

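View pics/w12.png

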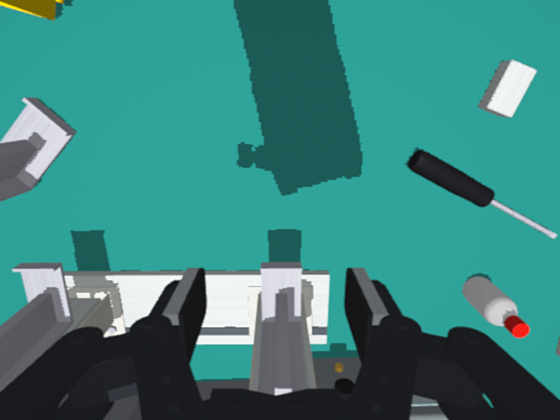

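View pics/t12.png

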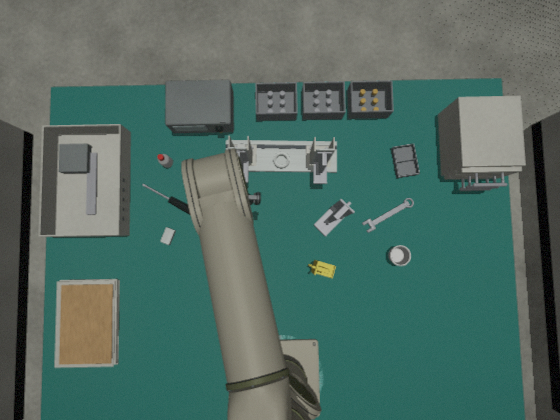

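```bash
python3 -c "
from workcell import manip; print(manip.hand_in())"
```

```text
the job is handed in; nothing more can be done
None
```

I hung the smaller grey bracket on the empty upright, pressed it down to the hard stop, let go of it and handed the job in at about 21 s of the 67 s allowed.

- **Insertion:** Both hooks went in with no contact until the back plate met the strip, which stopped it hard. I pushed to about 13 N there.
- **Pressing down:** The catch resisted with roughly 6 N over the first 8 mm or so of travel, then gave way. The bracket stopped hard after about 20 mm. The peak force during pressing was about 26 N downward and 19 N into the strip.
- **After letting go:** The bracket stayed in place. In the scene picture its upper hook sits as far below the strip top as the twin's does (about 68 against 69 enlarged pixels). The tell-tale looks pressed in. The gripper touches nothing, and everything else in view looks undisturbed.

**Doubts:**
- **Joint limit:** While I tilted the camera at about 1.7 s, joint 2 ran to its lower limit. It read -0.5008 against a limit of -0.5, and I backed it off straight away. I can't rule out that this counts as passing the range.
- **Force spike:** At that same moment the wrist force showed about 100 N in total with nothing touched. It was gone once the arm had settled.
- **Plate lift:** While the catch resisted, the plate backed off the strip by up to about 0.9 mm. I pushed it flat again before going on down.
- **Strip height:** My camera estimates of the strip's shift ran from 0 to +5 mm. The hard stop put it at about +1 mm.
- **Not measured:** I couldn't read the catch or the tell-tale directly, so the snap is judged by force and picture only.

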